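# Swap the open tray of the parts rack

### The job

Only one tray of the green parts rack may be out at a time: first push the tray with the red lip, which was left open, fully shut. Then hook a fingertip behind the yellow lip and draw that tray all the way out to its stop, gently enough that the piston standing in it does not fall over. Do not pinch the yellow lip, leave the blue-lipped tray shut, and do not lift or knock away anything else on the rack or bench.

Things in the scene. Friction and masses are not known exactly. Their poses are not given: they have to be found in the camera images.
- rack: green steel rack fixed to the bench, 240 mm deep (x), 440 wide (y), 104 high, with three trays side by side 140 mm apart, in any order; their front panels reach 87 mm above the bench. Origin: centre of its underside, on the bench. x points from the open front (120 mm from the origin, facing the robot) to the back, y to the left seen from the robot, z up.
- red (a joint): how far the red-lipped tray is drawn out, m: 0 fully shut, 0.13 at its stop. It slides level along the rack's -x, stays where it is left, takes about 2 N to move. Starts 45 to 90 mm out.
- yellow (a joint): how far the yellow-lipped tray is drawn out, m: 0 fully shut, 0.13 at its stop. It slides level along the rack's -x, stays where it is left, takes about 2 N to move. Starts shut or up to 10 mm out.
- blue (a joint): how far the blue-lipped tray is drawn out, m: 0 fully shut, 0.13 at its stop. It slides level along the rack's -x, stays where it is left, takes about 2 N to move. Starts shut.
- red_lip (a point): middle of the red lip's top inner edge, 75 mm above the bench. Lip: upright strip 110 mm wide, 8 mm thick, its inner face 38 mm in front of the tray's green front panel; between them a pull trough 38 mm wide, open above and at both ends, floor 45 mm above the bench. Axes as the rack's. Outer face 8 mm nearer the robot (-x): push there.
- yellow_lip (a point): middle of the yellow lip's top inner edge, 75 mm above the bench. Lip: upright strip 110 mm wide, 8 mm thick, its inner face 38 mm in front of the tray's green front panel; between them a pull trough 38 mm wide, open above and at both ends, floor 45 mm above the bench. Axes as the rack's. 
- blue_lip (a point): middle of the blue lip's top inner edge, 75 mm above the bench. Lip: upright strip 110 mm wide, 8 mm thick, its inner face 38 mm in front of the tray's green front panel; between them a pull trough 38 mm wide, open above and at both ends, floor 45 mm above the bench. Axes as the rack's. 
- yellow_lipface: outer half (4 mm) of the yellow lip, facing the robot; same origin as its tray: on the bench plane under the middle of the tray's front face. Pressing it while the tray is drawn means pinching.
- yellow_floor (a point): centre of the yellow-lipped tray's inner floor (196 by 110 mm inside, side walls 31 mm high), 24 mm above the bench; axes as the rack's
- red_floor (a point): centre of the red-lipped tray's inner floor, same size; axes as the rack's
- piston: aluminium engine piston, 52 mm diameter, 50 mm high, standing upright in the yellow-lipped tray (hidden while the tray is shut). Origin: centre of its underside, z up
- bearing: steel ball bearing ring, 52 mm outside, 25 mm bore, 15 mm high, lying flat in the red-lipped tray. Origin: centre of its underside, z up
- jar: glass jar with a steel cap, 60 mm diameter, 75 mm high, on top of the rack. Origin: centre of its underside
- tin: tin with a blue label, 66 mm diameter, 70 mm high, on top of the rack. Origin: centre of its underside
- spray: white cleaner bottle with a red cap, 58 mm diameter, 180 mm high, standing on the bench to the left of the rack. Origin: centre of its underside
- screwdriver: screwdriver lying on the bench to the right of the rack. Origin: underside of its middle
- wrench: wrench lying on the bench to the left of the rack. Origin: underside of its middle

How it is judged:
By the outcome, as a careful person would: the job done as asked, in the order asked, and still so for the second after the job is handed in, with the robot touching nothing.
It also fails if it takes over 42 s, if anything falls off the work surface, if the arm or the gripper's body presses on something with over 40 N, if the wrist force passes 120 N, or if a joint passes its speed limit or range.

### The arm

A 6-joint arm with a two-finger parallel gripper is mounted at the origin on the work surface. World frame = base frame: x ahead of the robot, y to its left, z up, the work surface at z = 0. Lengths are in mm, angles in rad, forces in N, time in s.
With the tool pointing down it reaches from about 300 to 750 mm from the base axis. Payload 8.5 kg.
Tool frame: the origin (TCP) lies on the front face of the gripper's body, between the roots of the fingers; the fingertips stand 64 mm ahead of it and the grasp point (between the pads) lies 45 mm ahead of it (env.nose_length is the distance from the TCP to the fingertips, in mm); z points along the fingers, x is the direction in which the jaws open and shut, and the axes are right-handed (so a half turn about z gives the same grasp; the last joint's range is limited). The gripper opens to 88 mm and grips with 3 to 60 N. Pads are 18 mm wide; open, the fingers measure 123 mm over their backs; the gripper's body (75 mm by 187 mm) begins 45 mm behind the grasp point.
Start: joints at [-1.412, 0.381, 1.297, -0, 1.464, -0.215], TCP at [200.829, -512.005, 302.748] pointing down, gripper open.
Joint ranges: [-3.11, 3.11], [-0.89, 2.33], [0.22, 2.48], [-1.42, 4.56], [0.17, 2.85], [-2.88, 2.88]. Speed limits (rad/s): [2.39, 2.39, 3.14, 3.14, 3.14, 3.14].

### API

Orientations are given as a unit quaternion [w, x, y, z].
In Python, from plant import env, vision, spotter gives the robot as it stands.
- The arm moves only by the shell command python3 -m creep 'ROWS' [FORCE]. ROWS is JSON, one flat list of numbers, 7 for each row, row after row: the shift along the tool's x, y, z in m, then the turn, a rotation vector about the tool's x, y, z in rad, then the finger opening in m, from 0 to 0.0881. A call has 1 to 12 rows; each row shifts and turns the commanded pose from where the row before left it, along the tool's axes as they then stand; what a row does not reach is not made up. A row lasts 1/12 s, in which the tool goes at most 41.7 mm and 7.16 degrees, less where a joint would pass 70% of its speed; a pose out of reach is approached as far as the arm can. A call with a gripper value outside its range is refused whole. The fingers move at their own pace and stop on an object; FORCE is the grip in N (left out, the last holds). Time passes only in rows, so rows that do not move let the fingers close. It gives the time, the measured TCP pose, the force and the opening at its end, in the units of the state.
- env.read_state(): the state, without advancing time (a new reading comes with each control period).
- vision.snapshot(name): name is "side" or "top" or "wrist"; returns the picture (420x560x3 uint8, red, green, blue); there is no depth.
- vision.camera_info(name): a dict with "vertical_fov" (degrees; the focal length in pixels is half the picture's height over the tangent of half this angle, whatever the lens; pixels are square), "cx", "cy" (the principal point, pixels), "D" ([k1, k2, p1, p2, k3] as OpenCV has them; the pictures are not rectified), "rvec" (rotation vector, rad) and "tvec" (3), from world to camera coordinates, as OpenCV has them. Camera axes: x right, y down, z forward; pixel columns grow to the right and rows downward; lengths in mm; the calibration is good to about 2 mm. A picture is of the moment at which its call begins: read the wrist's pose just before it. camera_info takes no time and is no camera call; for the wrist camera it gives the pose at the moment of the call.
- env.sign_off(): hands the job in, once; it reports no verdict.
Trained networks look in the newest picture that a camera, given by its name, has taken for a name from the list of things; names that differ only in an ending like _2 or _b are one class to them, and where a whole thing is asked for, a point or a joint stands for the part that bears it (a point fixed in the world has none). Each returns a list of dicts, best first, with "score" (0 to 1); they miss things now and then, are a little off and sometimes report something else, mostly with a low value. They report only what shows in the picture. A call takes as long as a camera call.
- spotter.look_for(target, camera): "box" ([left, top, width, height] in pixels, round what is visible of it).
- spotter.masks_of(target, camera): "region" (420x560 bool, what is visible of it) and "box" ([left, top, width, height] in pixels, round what is visible of it).
- spotter.tip_of(target, camera): "location" ([row, column] in pixels: a listed point, or the origin of a listed thing).
The state is a dict: "clock": time; "joints": joint angles; "qvel": joint speeds; "joint_torque": joint torques, N m; "tcp_pos": TCP position; "tool_rot": TCP orientation; "wrist_force": force on the tool from outside, world axes, zero at the start; "torque": the same for the moment, N m; "gripper_width": finger opening in mm.
Only numpy, scipy, OpenCV 4.12 (cv2) and the standard library are available. Lean on these libraries where they do the work, as an engineer would, in place of code of your own. Each camera call takes 0.05 s, during which the arm holds its last target. There are 200 camera calls.

## Working session

There is one attempt and no reset: what is moved stays moved. The work goes in short steps, Python scripts to look and compute and a shell command to move; the robot and the scene stay as the last step left them, time stands still between calls to the robot, and variables do not carry over. Pictures are saved under pics/ and viewed, about 8 in all and at most 12, crops included, and the job is handed in when it is done.

```bash
ls; mkdir -p pics; cat > h.py <<'E'
import numpy as np,cv2
from plant import env,vision,spotter
def K(c):
    i=vision.camera_info(c); f=210/np.tan(np.radians(i["vertical_fov"])/2)
    return np.array([[f,0,i["cx"]],[0,f,i["cy"]],[0,0,1.]]),np.array(i["D"],float),np.array(i["rvec"],float),np.array(i["tvec"],float)
def ray(c,rc,z):
    k,D,r,t=K(c); p=cv2.undistortPoints(np.array([[[rc[1],rc[0]]]],float),k,D)[0,0]
    R=cv2.Rodrigues(r)[0]; o=-R.T@t.ravel(); d=R.T@np.array([p[0],p[1],1]); return o+d*(z-o[2])/d[2]
def proj(c,P):
    k,D,r,t=K(c); return cv2.projectPoints(np.array(P,float).reshape(-1,1,3),r,t,k,D)[0].reshape(-1,2)
E
cat > look.py <<'E'
from h import *
np.set_printoptions(precision=1,suppress=True)
s=env.read_state(); print(s["clock"],s["tcp_pos"],s["tool_rot"],s["wrist_force"])
import sys
tag=sys.argv[1]
ims=[]
for c in ("top","side"):
    im=vision.snapshot(c); cv2.imwrite(f"pics/{c}{tag}.png",im[:,:,::-1])
    for n,z in (("red_lip",75),("yellow_lip",75),("blue_lip",75),("rack",0)):
        for q in spotter.tip_of(n,c)[:2]: print(c,n,round(q["score"],2),np.array(q["location"]),ray(c,q["location"],z))
E
python3 look.py 0; python3 -c "
import cv2,numpy as np
a=cv2.imread('pics/top0.png');b=cv2.imread('pics/side0.png');cv2.imwrite('pics/both0.png',cv2.resize(np.hstack([a,b]),(800,300)))"
```

```text
pics
0.0 [ 200.8 -511.8  302.2] [-0.   0.8 -0.6 -0. ] [ 0.8 -0.4  0.7]
top red_lip 0.84 [245.6 196.2] [506.2 205.9  75. ]
top red_lip 0.3 [170.1 255.7] [714.5  48.6  75. ]
top yellow_lip 0.81 [220.8 300.9] [576.5 -75.8  75. ]
top blue_lip 0.59 [218.3 251. ] [581.9  59.   75. ]
top rack 0.91 [171.2 255.4] [726.3  54.3   0. ]
side red_lip 0.71 [279.8 265. ] [510.9 197.   75. ]
side yellow_lip 0.73 [202.3 302.3] [568.7 -73.   75. ]
side rack 0.79 [231.1 223.6] [736.   65.1   0. ]
```

View pics/top0.png

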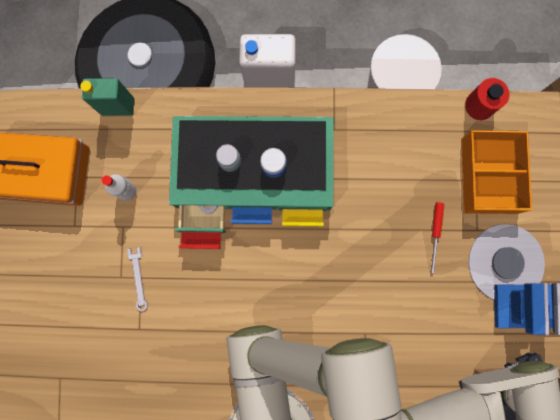

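View pics/side0.png

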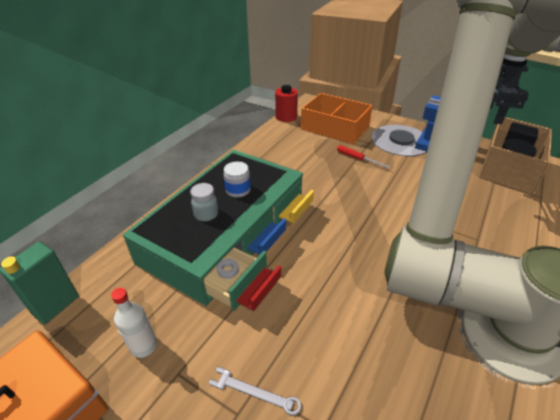

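```bash
cat > m.py <<'E'
from h import *
np.set_printoptions(precision=2,suppress=True)
im=cv2.imread("pics/top0.png"); h=cv2.cvtColor(im,cv2.COLOR_BGR2HSV)
k,D,r,t=K("top");print("cam",-cv2.Rodrigues(r)[0].T@t.ravel())
g=cv2.inRange(h,(70,80,40),(95,255,255)); g[:105]=0;g[:,:165]=0;g[:,345:]=0
cols=range(185,322); P=np.array([ray("top",(np.argmax(g[:,c]>0)-.5,c),104)[:2] for c in cols])
vx,vy,x0,y0=cv2.fitLine(P.astype(np.float32),cv2.DIST_HUBER,0,.01,.01).ravel(); print("back",vx,vy,x0,y0,"yaw",np.arctan(-vx/vy))
for side in (0,1):
    P=np.array([ray("top",(rr,(np.argmax(g[rr]>0)-.5 if side==0 else 560-np.argmax(g[rr,::-1]>0)-.5)),104)[:2] for rr in range(125,200)])
    print("side",np.median(P,0),np.polyfit(P[:,0],P[:,1],1)[0])
hue={"red":[((0,150,80),(6,255,255)),((174,150,80),(180,255,255))],"yellow":[((22,150,100),(35,255,255))],"blue":[((105,130,60),(125,255,255))]}
for n,v in hue.items():
    m=sum(cv2.inRange(h,*a) for a in v); m[:200]=0;m[260:]=0;m[:,:170]=0;m[:,340:]=0
    ys,xs=np.nonzero(m); c0,c1=xs.min(),xs.max()
    up=np.array([ray("top",(np.argmax(m[:,c]>0)-.5,c),75)[:2] for c in range(c0+4,c1-3)])
    print(n,c0,c1,ys.min(),ys.max(),"inner-edge mid",np.median(up,0),"slope",np.polyfit(up[:,1],up[:,0],1)[0],"ends",ray("top",(ys.mean(),c0-.5),75),ray("top",(ys.mean(),c1+.5),75))
E
python3 m.py
```

```text
cam [ 432.58  -43.75 1488.51]
back 0.0035974465 -0.9999935 857.28314 66.29024 yaw 0.0035974542
side [729.63 277.26] -0.0017135872801813965
side [ 732.56 -158.7 ] -0.0021360209223023068
red 179 220 232 248 inner-edge mid [544.48 198.06] slope -0.012010829071830152 ends [520.81 254.74  75.  ] [522.28 140.34  75.  ]
yellow 282 323 209 226 inner-edge mid [609.69 -79.93] slope 0.02713636639666458 ends [585.55 -23.44  75.  ] [ 586.69 -136.69   75.  ]
blue 231 271 207 223 inner-edge mid [613.87  59.58] slope 0.020932018415901494 ends [590.84 114.82  75.  ] [591.97   3.67  75.  ]
```

```bash
python3 -c "
from h import *
from scipy.spatial.transform import Rotation as R
s=env.read_state();q=s['tool_rot'];M=R.from_quat([q[1],q[2],q[3],q[0]])
print(q,M.as_matrix().round(3));T=np.array([[0,-1,0],[-1,0,0],[0,0,-1]]).T
print((M.inv()*R.from_matrix(T)).as_rotvec())"
```

```text
[-3.35773111e-05  8.26183402e-01 -5.63401265e-01 -1.64693723e-05] [[ 0.365 -0.931  0.   ]
 [-0.931 -0.365  0.   ]
 [-0.    -0.    -1.   ]]
[-2.43357147e-05  7.11904469e-05  3.73802549e-01]
```

```bash
python3 -m creep '[0,0,0,0,0,0.0935,0, 0,0,0,0,0,0.0935,0, 0,0,0,0,0,0.0935,0, 0,0,0,0,0,0.0935,0, -0.02,-0.025,0,0,0,0,0, -0.02,-0.025,0,0,0,0,0, -0.02,-0.025,0,0,0,0,0, -0.02,-0.025,0,0,0,0,0, -0.03,-0.02,0,0,0,0,0, -0.03,-0.02,0,0,0,0,0, -0.03,-0.02,0,0,0,0,0, -0.03,-0.02,0,0,0,0,0]'
```

```text
clock: 1.5
tcp_pos: [381.5, -310.5, 302.8]
tool_rot: [0.0, -0.707, 0.707, -0.0]
wrist_force: [1.1, -0.8, -0.4]
gripper_width: 10.1
```

```bash
python3 -m creep '[-0.035,-0.005,0,0,0,0,0, -0.035,-0.005,0,0,0,0,0, -0.035,-0.005,0,0,0,0,0, -0.035,-0.005,0,0,0,0,0, -0.035,-0.005,0,0,0,0,0, -0.035,-0.005,0,0,0,0,0, -0.035,-0.005,0,0,0,0,0, -0.035,-0.005,0,0,0,0,0, -0.035,-0.005,0,0,0,0,0, -0.035,-0.005,0,0,0,0,0, -0.035,-0.005,0,0,0,0,0, -0.035,-0.005,0,0,0,0,0]'
python3 -m creep '[-0.035,0,0,0,0,0,0, -0.035,0,0,0,0,0,0, -0.018,0,0.03,0,0,0,0, 0,0,0.03,0,0,0,0, 0,0,0.03,0,0,0,0, 0,0,0.03,0,0,0,0, 0,0,0.03,0,0,0,0, 0,0,0.02,0,0,0,0, 0,0,0.01,0,0,0,0, 0,0,0.006,0,0,0,0, 0,0,0,0,0,0,0]'; python3 look.py 1
```

```text
clock: 2.5
tcp_pos: [440.8, 109.8, 303.0]
tool_rot: [0.0, -0.707, 0.707, -0.0]
wrist_force: [0.5, -0.4, 1.2]
gripper_width: 0.4
clock: 3.42
tcp_pos: [440.8, 195.9, 116.0]
tool_rot: [-0.001, -0.707, 0.707, 0.0]
wrist_force: [0.4, -0.8, 0.1]
gripper_width: 0.6
3.4167 [440.8 195.9 116. ] [-0.  -0.7  0.7  0. ] [ 0.4 -0.8  0.1]
top red_lip 0.58 [243.5 196. ] [511.9 206.6  75. ]
top yellow_lip 0.96 [225.1 302.8] [564.9 -81.   75. ]
top blue_lip 0.59 [218.5 251.3] [581.4  58.2  75. ]
top blue_lip 0.39 [171.1 256.6] [711.8  46.1  75. ]
top rack 0.77 [169.5 255.3] [731.2  54.7   0. ]
side red_lip 0.84 [283.  263.3] [509.2 206.1  75. ]
side blue_lip 0.63 [231.7 270.7] [580.4  65.1  75. ]
side blue_lip 0.54 [344.7 140.3] [626.  451.2  75. ]
side rack 0.65 [231.2 221.3] [741.2  68.7   0. ]
```

View pics/side1.png

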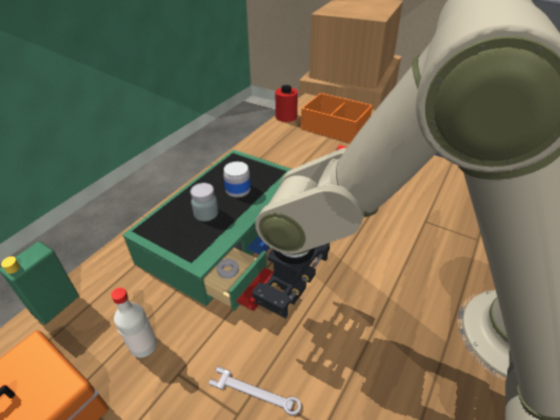

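Gripper hangs just in front of the red lip (around pixel 255,290), bearing lies flat in the tray (228,268). Pushing forward now.

```bash
python3 -m creep '[0,-0.015,0,0,0,0,0, 0,-0.015,0,0,0,0,0, 0,-0.008,0,0,0,0,0, 0,-0.005,0,0,0,0,0, 0,-0.005,0,0,0,0,0, 0,-0.005,0,0,0,0,0, 0,-0.005,0,0,0,0,0]'
python3 -m creep '[0,-0.006,0,0,0,0,0, 0,-0.006,0,0,0,0,0, 0,-0.006,0,0,0,0,0, 0,-0.006,0,0,0,0,0, 0,-0.006,0,0,0,0,0, 0,-0.006,0,0,0,0,0]'
python3 -m creep '[0,-0.006,0,0,0,0,0, 0,-0.006,0,0,0,0,0, 0,-0.005,0,0,0,0,0]'
```

```text
clock: 4.5
tcp_pos: [498.5, 195.9, 116.6]
tool_rot: [-0.001, -0.707, 0.707, 0.001]
wrist_force: [-2.2, -0.8, -0.2]
gripper_width: 0.2
clock: 5.0
tcp_pos: [535.5, 195.8, 116.6]
tool_rot: [-0.0, -0.707, 0.707, 0.0]
wrist_force: [-2.4, -1.5, -1.7]
gripper_width: 0.5
clock: 5.25
tcp_pos: [552.7, 195.9, 116.7]
tool_rot: [0.0, -0.707, 0.707, -0.0]
wrist_force: [-2.6, -2.1, 0.5]
gripper_width: 0.4
```

```bash
for i in 1; do python3 -m creep '[0,-0.003,0,0,0,0,0, 0,-0.002,0,0,0,0,0, 0,-0.001,0,0,0,0,0]'; done
python3 -m creep '[0,-0.002,0,0,0,0,0, 0,-0.001,0,0,0,0,0]'
```

```text
clock: 5.5
tcp_pos: [558.3, 195.9, 116.7]
tool_rot: [0.0, -0.707, 0.707, -0.0]
wrist_force: [-2.1, -1.1, -1.0]
gripper_width: 0.1
clock: 5.67
tcp_pos: [560.2, 196.0, 116.7]
tool_rot: [-0.001, -0.707, 0.707, 0.001]
wrist_force: [-10.0, -2.2, 4.8]
gripper_width: 0.4
```

```bash
python3 -m creep '[0,-0.001,0,0,0,0,0, 0,0,0,0,0,0,0]'; python3 -m creep '[0,-0.001,0,0,0,0,0, 0,0,0,0,0,0,0, 0,0,0,0,0,0,0]'
```

```text
clock: 5.83
tcp_pos: [560.3, 196.0, 116.7]
tool_rot: [0.002, 0.707, -0.707, -0.002]
wrist_force: [-10.7, -2.7, 4.7]
gripper_width: 0.5
clock: 6.08
tcp_pos: [560.5, 196.0, 116.8]
tool_rot: [0.003, 0.707, -0.707, -0.002]
wrist_force: [-15.5, -1.9, 7.7]
gripper_width: 0.5
```

Hard stop confirmed. Back off, rise, and re-measure.

```bash
python3 -m creep '[0,0.01,0,0,0,0,0, 0,0.03,0,0,0,0,0, 0,0.03,0,0,0,0,0, 0,0.03,-0.03,0,0,0,0, 0,0.01,-0.04,0,0,0,0, 0,0,-0.04,0,0,0,0, 0.035,0,-0.02,0,0,0,0, 0.035,0,0,0,0,0,0, 0.035,0,0,0,0,0,0, 0.035,0,0,0,0,0,0, 0.035,0,0,0,0,0,0, 0.035,0,0,0,0,0,0]'
python3 -m creep '[0.035,0,0,0,0,0,0, 0.035,0,0,0,0,0,0, 0,0,0,0,0,0,0]'; python3 look.py 2
cat >> m2.py <<'E'
from h import *
vision.snapshot("wrist"); im=vision.snapshot("wrist"); cv2.imwrite("pics/w2.png",im[:,:,::-1])
for n in ("red_lip","yellow_lip","blue_lip"):
    for q in spotter.tip_of(n,"wrist")[:1]: print("wrist",n,q["score"],q["location"],ray("wrist",q["location"],75))
E
python3 m2.py
```

```text
clock: 7.08
tcp_pos: [453.6, -15.7, 246.9]
tool_rot: [-0.001, 0.707, -0.707, 0.001]
wrist_force: [1.4, 0.3, -0.4]
gripper_width: 0.7
clock: 7.33
tcp_pos: [454.2, -89.0, 246.8]
tool_rot: [0.0, -0.705, 0.709, -0.002]
wrist_force: [-0.3, -0.6, 0.3]
gripper_width: 0.4
7.3333 [454.2 -89.  246.8] [ 0.  -0.7  0.7 -0. ] [-0.3 -0.6  0.3]
top red_lip 0.58 [219.7 197.4] [576.5 204.8  75. ]
top yellow_lip 0.97 [223.9 305. ] [568.2 -86.9  75. ]
top blue_lip 0.74 [220.  251.8] [577.3  56.7  75. ]
top rack 0.69 [169.  253.8] [732.7  59.    0. ]
side red_lip 0.95 [268.6 240. ] [575.5 199.4  75. ]
side yellow_lip 0.81 [197.9 300.3] [582.4 -86.6  75. ]
side blue_lip 0.73 [231.1 223.3] [681.4 123.4  75. ]
side rack 0.94 [229.1 222.8] [742.8  59.9   0. ]
wrist yellow_lip 0.68 [33.4, 275.4] [573.6429706  -79.69843776  75.        ]
wrist blue_lip 0.66 [27.4, 63.6] [577.38307247  59.96273369  75.        ]
```

View pics/w2.png

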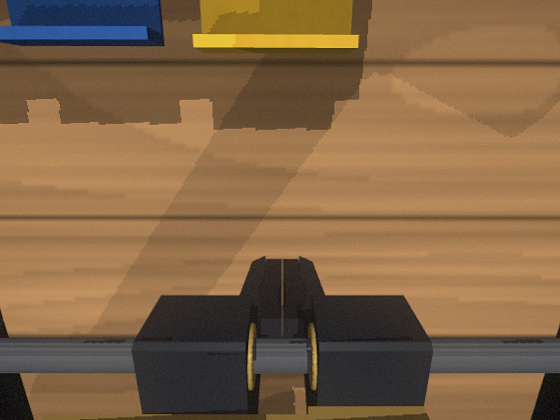

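View pics/top2.png

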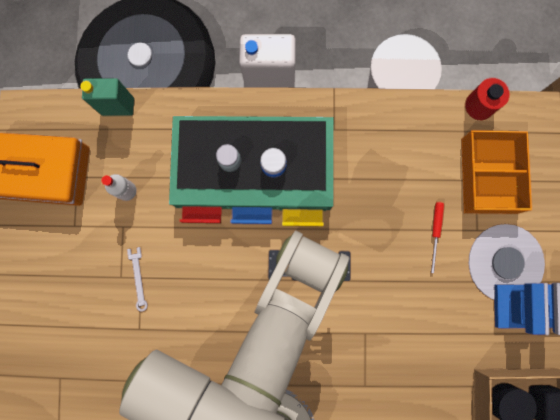

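The wrist picture shows the yellow lip's inner edge at row ~34, columns 195–358 (x≈573.5, y≈-80), blue at row 27 (shut). The top view shows red level with blue. Trough centre ≈ x 592.

```bash
python3 -m creep '[-0.009,-0.03,0,0,0,0,0, 0,-0.035,0,0,0,0,0, 0,-0.035,0,0,0,0,0, 0,-0.025,0,0,0,0,0, 0,-0.012,0,0,0,0,0, 0,0,0.03,0,0,0,0, 0,0,0.03,0,0,0,0, 0,0,0.015,0,0,0,0, 0,0,0,0,0,0,0, 0,0,0,0,0,0,0]'
python3 - <<'E'
from h import *
print(env.read_state()["tool_rot"])
im=vision.snapshot("wrist"); cv2.imwrite("pics/w3.png",im[:,:,::-1])
for n in ("red_lip","yellow_lip","blue_lip"):
    for q in spotter.tip_of(n,"wrist")[:1]: print("wrist",n,q["score"],q["location"],ray("wrist",q["location"],75))
s=env.read_state()["tcp_pos"];print(proj("wrist",[s-np.array([0,0,64])]))
E
```

```text
clock: 8.92
tcp_pos: [590.5, -75.1, 171.1]
tool_rot: [-0.0, -0.707, 0.707, 0.0]
wrist_force: [0.2, -0.6, 0.1]
gripper_width: 0.8
[-2.06820465e-04 -7.07016487e-01  7.07196904e-01  4.29186613e-04]
wrist red_lip 0.64 [271.1, 44.4] [575.17546904  63.6227606   75.        ]
wrist blue_lip 0.89 [268.0, 46.8] [577.10035809  61.83401121  75.        ]
[[281.54084155 275.87366723]]
```

View pics/w3.png

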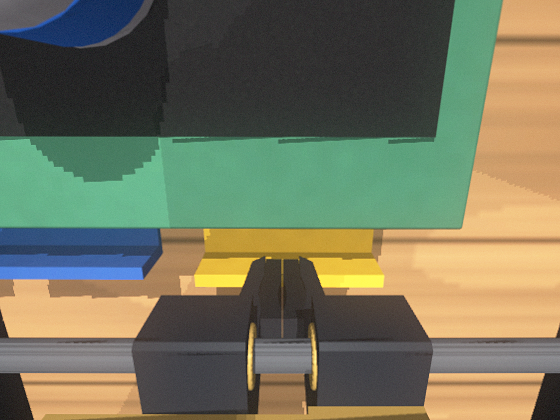

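```bash
python3 - <<'E'
from h import *
np.set_printoptions(precision=1,suppress=True)
k,D,r,t=K("wrist");print("cam",-cv2.Rodrigues(r)[0].T@t.ravel())
im=cv2.imread("pics/w3.png")
for c in (350,100):
    p=-1
    for rr in range(222,292):
        d=np.abs(im[rr,c].astype(int)-im[rr-1,c]).sum()
        if d>25: print(c,rr,im[rr,c],"z75",ray("wrist",(rr-.5,c),75)[:2],"z45",ray("wrist",(rr-.5,c),45)[:2])
print(proj("wrist",[[573.5,-80,75],[565.5,-80,75],[573.5,-80,45],[611,-80,45],[617,-80,104]]))
E
```

```text
cam [673.7 -75.2 255.5]
350 227 [107 141  89] z75 [ 603.  -113.6] z45 [ 591.3 -119.9]
350 228 [ 85 120 104] z75 [ 602.4 -113.6] z45 [ 590.6 -120. ]
350 229 [ 56 146 178] z75 [ 601.8 -113.6] z45 [ 589.8 -120. ]
350 230 [ 58 160 203] z75 [ 601.2 -113.7] z45 [ 589.1 -120.1]
350 252 [ 50 142 184] z75 [ 587.6 -114.5] z45 [ 573.3 -121. ]
350 253 [ 40 117 146] z75 [ 587.  -114.6] z45 [ 572.6 -121.1]
350 259 [ 48 140 178] z75 [ 583.2 -114.8] z45 [ 568.1 -121.4]
350 260 [ 64 194 239] z75 [ 582.5 -114.8] z45 [ 567.4 -121.4]
350 275 [ 81 241 254] z75 [ 572.8 -115.4] z45 [ 556.  -122.1]
350 287 [105 220 250] z75 [ 564.7 -115.9] z45 [ 546.6 -122.7]
350 288 [124 181 233] z75 [ 564.1 -116. ] z45 [ 545.8 -122.7]
100 227 [112 139  82] z75 [603.1  26.4] z45 [591.3  43.3]
100 228 [112 102  61] z75 [602.5  26.5] z45 [590.6  43.4]
100 229 [131  83  47] z75 [601.9  26.6] z45 [589.9  43.5]
100 246 [95 64 40] z75 [591.5  28.3] z45 [577.8  45.5]
100 254 [117  74  54] z75 [586.4  29.1] z45 [571.9  46.5]
100 255 [163 103  69] z75 [585.8  29.3] z45 [571.2  46.6]
100 256 [149  95  55] z75 [585.2  29.4] z45 [570.5  46.7]
100 267 [206 124  80] z75 [578.1  30.5] z45 [562.2  48.1]
100 268 [234 141  87] z75 [577.4  30.6] z45 [561.4  48.2]
100 279 [208 144 133] z75 [570.2  31.9] z45 [553.   49.6]
100 280 [ 84 131 176] z75 [569.5  32. ] z45 [552.2  49.8]
[[289.7 273.4]
 [289.6 285.4]
 [288.7 251.3]
 [289.  197.5]
 [291.7 221.2]]
```

Yellow inner edge measured at x≈572.8, panel ≈611; finger at 590.5 is centred. Descend.

```bash
python3 -m creep '[0.005,-0.001,0.015,0,0,0,0, 0,0,0.015,0,0,0,0, 0,0,0.01,0,0,0,0, 0,0,0.008,0,0,0,0, 0,0,0.005,0,0,0,0, 0,0,0,0,0,0,0]'
python3 -m creep '[0,0.003,0,0,0,0,0, 0,0.002,0,0,0,0,0, 0,0.002,0,0,0,0,0, 0,0.0015,0,0,0,0,0, 0,0.001,0,0,0,0,0, 0,0.001,0,0,0,0,0]'
```

```text
clock: 9.62
tcp_pos: [591.3, -80.0, 117.7]
tool_rot: [-0.0, -0.707, 0.707, 0.0]
wrist_force: [-0.1, -1.0, -0.8]
gripper_width: 0.6
clock: 10.12
tcp_pos: [581.3, -80.1, 118.8]
tool_rot: [0.0, -0.707, 0.707, -0.001]
wrist_force: [2.6, 1.1, 1.8]
gripper_width: 0.4
```

```bash
python3 -m creep '[0,0.001,0,0,0,0,0, 0,0.001,0,0,0,0,0, 0,0.0015,0,0,0,0,0, 0,0.002,0,0,0,0,0, 0,0.002,0,0,0,0,0, 0,0.002,0,0,0,0,0, 0,0.002,0,0,0,0,0, 0,0.002,0,0,0,0,0, 0,0.002,0,0,0,0,0, 0,0.002,0,0,0,0,0, 0,0.002,0,0,0,0,0, 0,0.002,0,0,0,0,0]'
python3 -m creep '[0,0.002,0,0,0,0,0, 0,0.002,0,0,0,0,0, 0,0.002,0,0,0,0,0, 0,0.002,0,0,0,0,0, 0,0.002,0,0,0,0,0, 0,0.002,0,0,0,0,0, 0,0.002,0,0,0,0,0, 0,0.002,0,0,0,0,0, 0,0.002,0,0,0,0,0, 0,0.002,0,0,0,0,0, 0,0.002,0,0,0,0,0, 0,0.002,0,0,0,0,0]'
python3 look.py 4
```

```text
clock: 11.12
tcp_pos: [559.3, -80.1, 118.2]
tool_rot: [-0.0, -0.707, 0.707, -0.0]
wrist_force: [2.5, -0.3, 1.4]
gripper_width: 0.1
clock: 12.12
tcp_pos: [535.2, -80.0, 118.2]
tool_rot: [0.0, -0.707, 0.707, 0.0]
wrist_force: [2.1, -0.7, 1.8]
gripper_width: 0.5
12.1167 [535.2 -80.  118.2] [ 0.  -0.7  0.7  0. ] [ 2.1 -0.7  1.8]
top red_lip 0.86 [219.8 196.5] [576.2 207.2  75. ]
top red_lip 0.18 [219.5 254.2] [578.7  50.3  75. ]
top blue_lip 0.89 [217.6 253.2] [583.9  53.1  75. ]
top rack 0.83 [170.5 256.3] [728.3  51.7   0. ]
top rack 0.26 [161.2 232.8] [755.2 120.3   0. ]
side red_lip 0.74 [267.5 237.8] [581.6 199.4  75. ]
side yellow_lip 0.72 [202.8 316.4] [535.6 -90.3  75. ]
side blue_lip 0.66 [230.5 272.5] [578.9  59.3  75. ]
side rack 0.82 [229.7 220.8] [746.   64.7   0. ]
side rack 0.42 [229.3 270.5] [629.5  -7.2   0. ]
```

View pics/side4.png

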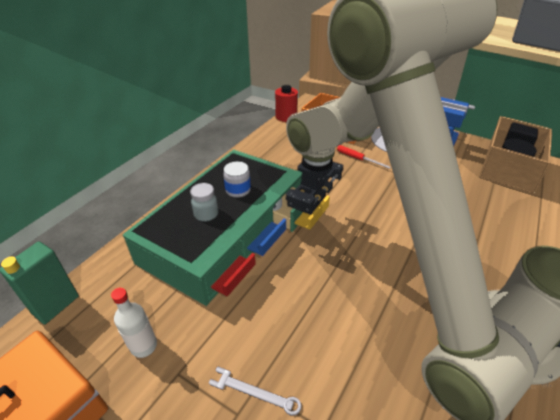

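Yellow tray is coming out (lip near 315,212), red (235,275) and blue (265,238) are shut. Continue.

```bash
for i in 1; do python3 -m creep '[0,0.002,0,0,0,0,0, 0,0.002,0,0,0,0,0, 0,0.002,0,0,0,0,0, 0,0.002,0,0,0,0,0, 0,0.002,0,0,0,0,0, 0,0.002,0,0,0,0,0, 0,0.002,0,0,0,0,0, 0,0.002,0,0,0,0,0, 0,0.002,0,0,0,0,0, 0,0.002,0,0,0,0,0, 0,0.002,0,0,0,0,0, 0,0.002,0,0,0,0,0]'; done
python3 -m creep '[0,0.002,0,0,0,0,0, 0,0.002,0,0,0,0,0, 0,0.002,0,0,0,0,0, 0,0.002,0,0,0,0,0, 0,0.002,0,0,0,0,0, 0,0.002,0,0,0,0,0, 0,0.002,0,0,0,0,0, 0,0.002,0,0,0,0,0, 0,0.002,0,0,0,0,0, 0,0.002,0,0,0,0,0, 0,0.002,0,0,0,0,0, 0,0.002,0,0,0,0,0]'
python3 -m creep '[0,0.002,0,0,0,0,0, 0,0.002,0,0,0,0,0, 0,0.002,0,0,0,0,0, 0,0.002,0,0,0,0,0, 0,0.002,0,0,0,0,0, 0,0.002,0,0,0,0,0, 0,0.002,0,0,0,0,0, 0,0.002,0,0,0,0,0, 0,0.002,0,0,0,0,0, 0,0.0015,0,0,0,0,0, 0,0.001,0,0,0,0,0, 0,0.001,0,0,0,0,0]'
```

```text
clock: 13.62
tcp_pos: [511.3, -80.0, 118.2]
tool_rot: [0.0, -0.707, 0.707, 0.0]
wrist_force: [2.4, 0.1, -1.5]
gripper_width: 0.2
clock: 14.62
tcp_pos: [487.3, -80.0, 118.2]
tool_rot: [0.0, -0.707, 0.707, 0.0]
wrist_force: [1.4, 1.5, -0.1]
gripper_width: 0.7
clock: 15.62
tcp_pos: [465.9, -80.1, 118.2]
tool_rot: [0.0, -0.707, 0.707, -0.0]
wrist_force: [2.1, 1.6, 0.1]
gripper_width: 0.4
```

```bash
python3 -m creep '[0,0.001,0,0,0,0,0, 0,0.001,0,0,0,0,0, 0,0.001,0,0,0,0,0, 0,0.001,0,0,0,0,0, 0,0.001,0,0,0,0,0, 0,0.001,0,0,0,0,0]'
python3 -m creep '[0,0.001,0,0,0,0,0, 0,0.001,0,0,0,0,0, 0,0.001,0,0,0,0,0]'
python3 -m creep '[0,0.001,0,0,0,0,0, 0,0.001,0,0,0,0,0, 0,0,0,0,0,0,0]'
```

```text
clock: 16.12
tcp_pos: [459.9, -80.0, 118.2]
tool_rot: [0.0, -0.707, 0.707, -0.0]
wrist_force: [2.4, 1.2, 0.8]
gripper_width: 0.6
clock: 16.37
tcp_pos: [458.0, -80.1, 118.3]
tool_rot: [0.001, -0.707, 0.707, -0.001]
wrist_force: [12.5, 6.7, -5.8]
gripper_width: 0.4
clock: 16.62
tcp_pos: [457.7, -80.1, 118.4]
tool_rot: [0.003, -0.707, 0.708, -0.003]
wrist_force: [18.8, 7.9, -11.1]
gripper_width: 0.6
```

Stop at x≈458 as predicted. Centre in trough, rise, retreat.

```bash
python3 -m creep '[0,-0.003,0,0,0,0,0, 0,-0.004,0,0,0,0,0, 0,-0.004,0,0,0,0,0, 0,0,0,0,0,0,0]'
python3 -m creep '[0,0,-0.01,0,0,0,0, 0,0,-0.015,0,0,0,0, 0,0,-0.02,0,0,0,0, 0,0,-0.03,0,0,0,0, 0,0,-0.03,0,0,0,0, 0,0,-0.03,0,0,0,0, 0,0,-0.03,0,0,0,0, 0.03,0,0,0,0,0,0, 0.035,0,0,0,0,0,0, 0.035,0,0,0,0,0,0, 0.035,0,0,0,0,0,0, 0.035,0,0,0,0,0,0]'
python3 -m creep '[0.035,0,0,0,0,0,0, 0.035,0,0,0,0,0,0, 0.03,0,0,0,0,0,0, 0,0,0,0,0,0,0]'
python3 look.py 5; python3 -c "
from h import *
for c in ('top','side'):
    for n,z in (('piston',24),('bearing',24),('yellow_floor',24)):
        for q in spotter.tip_of(n,c)[:1]: print(c,n,q['score'],q['location'],ray(c,q['location'],z))
"
python3 - <<'E'
import cv2
a=cv2.imread('pics/top5.png')[90:270,150:370];b=cv2.imread('pics/side5.png')[120:320,130:390]
import numpy as np
cv2.imwrite('pics/fin.png',np.vstack([cv2.resize(a,(390,290)),cv2.resize(b,(390,300))]))
E
```

```text
clock: 16.95
tcp_pos: [466.3, -80.2, 118.1]
tool_rot: [-0.0, -0.707, 0.707, 0.0]
wrist_force: [0.4, -0.2, 0.3]
gripper_width: 0.4
clock: 17.95
tcp_pos: [465.3, -251.6, 283.2]
tool_rot: [-0.0, -0.707, 0.707, 0.0]
wrist_force: [0.9, 1.1, -0.9]
gripper_width: 0.1
clock: 18.28
tcp_pos: [464.9, -354.7, 282.1]
tool_rot: [-0.001, -0.705, 0.709, 0.0]
wrist_force: [-0.7, 0.4, -0.9]
gripper_width: 0.2
18.2833 [ 464.9 -354.7  282.1] [-0.  -0.7  0.7  0. ] [-0.7  0.4 -0.9]
top red_lip 0.61 [221.1 198.4] [572.7 201.9  75. ]
top yellow_lip 0.77 [268.1 304.9] [449.7 -87.5  75. ]
top blue_lip 0.73 [219.7 251.4] [578.1  57.8  75. ]
top blue_lip 0.35 [193.5 131.6] [647.  390.1  75. ]
top rack 0.81 [172.8 255. ] [721.6  55.4   0. ]
side red_lip 0.96 [263.1 237.2] [590.4 189.6  75. ]
side yellow_lip 0.63 [215.3 344.9] [450.1 -83.   75. ]
side blue_lip 0.72 [232.3 272.5] [575.5  64.6  75. ]
side rack 0.91 [229.9 223.3] [739.6  61.7   0. ]
side rack 0.64 [213.5 206.6] [823.9  32.3   0. ]
top piston 0.88 [223.5, 299.5] [574.07250924 -73.14899445  24.        ]
top yellow_floor 0.92 [218.4, 300.8] [588.42375162 -76.67262653  24.        ]
side piston 0.78 [214.1, 295.0] [589.92861948 -72.53789968  24.        ]
side yellow_floor 0.62 [212.3, 295.6] [592.26102232 -79.98297954  24.        ]
```

View pics/fin.png

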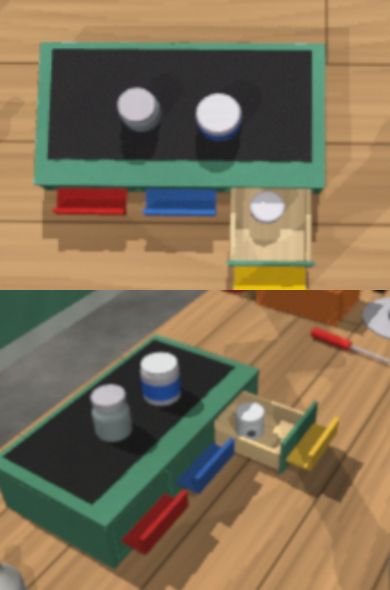

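Piston is upright in the open tray, and red and blue are flush. Jar and tin haven't moved.

```bash
python3 -m creep '[0,0,0,0,0,0,0, 0,0,0,0,0,0,0]'; python3 -c "
from plant import env
print(env.sign_off())"
```

```text
clock: 19.25
tcp_pos: [465.9, -350.1, 283.2]
tool_rot: [0.0, -0.707, 0.707, 0.0]
wrist_force: [0.3, 0.1, 0.1]
gripper_width: 0.7
the job is handed in; nothing more can be done
None
```

I pushed the red-lipped tray shut, then drew the yellow-lipped tray out to its stop with the piston still standing. The job was handed in at 19.3 s.

- **Red tray:** I pushed it with closed fingers until it hit a hard stop (about 10 to 15 N, against the usual 2 N to move it). In the final picture it is level with the blue tray.
- **Yellow tray:** I lowered the closed fingers into the trough behind the lip and pulled at about 24 mm/s, so the lip was never pinched. The force rose to about 19 N at the stop, and the lip edge then sat at x ≈ 450 mm, which is 128 to 130 mm out.
- **Other items:** The final pictures show the blue tray shut, the piston upright, the jar and tin in place, and the robot clear of everything. I did not re-check the spray bottle, screwdriver or wrench up close after the last move.
- **Checks that disagreed:** The spotter's lip positions scattered by up to about 15 mm between cameras; its last red readings were 573 mm (top) and 590 mm (side). For the red tray I relied on the stop force and the picture, and I set the yellow hook position from edges measured in the wrist picture. The spotter did not find the bearing at the end, as expected with it inside the shut red tray.

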